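Gather the loose nuts in the tote's red corner

TASK

Clear the spray can out of the yellow tote first: stand it upright in the steel tray and let go of it. Then take the tote by its black handle, lift it clear of the bench and everything else, and tip it about 30 degrees towards its red corner so that all four loose nuts slide together into that corner, without spilling any or disturbing the other things on the bench. Finish while still holding the tote up, tilted and steady, with the nuts gathered in the red corner: do not put it down or let go.

Things in the scene. Friction and masses are not known exactly. Their poses are not given: they have to be found in the camera images.
- tote: small yellow open-topped parts tote, outside 200 (its x) x 150 (its y) x 55 high, walls and floor 4 thick, 0.35 kg empty, standing loose on the bench. A black bridge handle crosses it above the middle, along its y axis. The outside of its corner at -x, +y is red. Origin: centre of the underside, z up
- tote_grip (a point): middle of the black handle bar, 92 above the tote's underside. The bar is 16 thick (along tote x), 22 high (81 to 103 above the underside), 158 long (along tote y), flat-sided: pinch it from above with the fingers closing along tote x, firmly (about 80 N) so that it does not turn in the grip. Two posts outside the long walls, y from 71 to 79 on either side, carry it
- tote_corner (a point): inner floor corner of the tote at its red corner: (-96, +71, 4) in the tote's frame
- tote_foot (a point): outside bottom point of the tote's red corner: (-100, +75, 0) in the tote's frame
- can: straight upright spray can, blue with a white band and a red cap, 46 diameter, 135 high, 0.2 kg, rigid. Stands at the start on the tote's floor in the quarter with the red corner, so that its upper part sticks out 84 above the tote's rim and its top 36 above the handle. Origin: centre of its underside, z up
- tray: shallow steel tray, empty, fixed to the bench, outside 160 (its x) x 130 (its y) x 18 high, walls and floor 4 thick. Origin: centre of its underside, z up; the floor's top is 4 above it
- nut1: loose oiled steel hex nut, 18 across flats, 11 high, 17 g, lying flat in the tote at the start in the half away from the red corner (tote +x half); it slides easily (friction about 0.15) on the tote. Origin: centre of its underside
- nut2: loose oiled steel hex nut, 18 across flats, 11 high, 17 g, lying flat in the tote at the start in the half away from the red corner (tote +x half); it slides easily (friction about 0.15) on the tote. Origin: centre of its underside
- nut3: loose oiled steel hex nut, 18 across flats, 11 high, 17 g, lying flat in the tote at the start in the half away from the red corner (tote +x half); it slides easily (friction about 0.15) on the tote. Origin: centre of its underside
- nut4: loose oiled steel hex nut, 18 across flats, 11 high, 17 g, lying flat in the tote at the start in the half away from the red corner (tote +x half); it slides easily (friction about 0.15) on the tote. Origin: centre of its underside
- screwdriver: bystander: screwdriver lying on the bench near its far side; leave it alone
- wrench: bystander: steel wrench lying flat on the bench close in front of the robot; leave it alone
- carton: bystander: small red carton, 70 x 110 x 45 high, near the far side; leave it alone
- block: bystander: black block with holes, 80 x 120 x 30 high, on the left; leave it alone
- jar: bystander: amber jar with green lid, 60 diameter, 80 high, back left; leave it alone
- tape: bystander: roll of brown tape lying flat, 90 diameter, 24 high, on the right; leave it alone

How it is judged:
By the outcome, as a careful person would: the job done as asked, in the order asked, and still so for the second after the job is handed in, while the arm keeps its last pose, push and grip.
It also fails if it takes over 58 s, if anything falls off the work surface, if the arm or the gripper's body presses on something with over 40 N, if the wrist force passes 120 N, or if a joint passes its speed limit or range.

ROBOT

A 6-joint arm with a two-finger parallel gripper is mounted at the origin on the work surface. World frame = base frame: x ahead of the robot, y to its left, z up, the work surface at z = 0. Lengths are in m, angles in rad, forces in N, time in s.
With the tool pointing down it reaches from about 0.325 to 0.775 m from the base axis. Payload 9.3 kg.
Tool frame: the origin (TCP) lies at the very end of the fingers, on their centre line; the grasp point (between the pads) lies 19 mm behind it; z points along the fingers, y is the line along which they close (so a half turn about z gives the same grasp; the last joint's range is limited). The gripper opens to 85 mm and grips with 20 to 120 N. Pads are 22 mm wide; open, the fingers measure 114 mm over their backs; the gripper's body (76 mm by 85 mm) begins 54 mm behind the grasp point. The pads swing forward as they close: fully open they stand 13 mm farther back than shut.
Start: joints at [1.184, 0.259, 0.021, 1.334, 0, 1.418], TCP at [0.127, 0.535, 0.231] pointing down, gripper open.
Joint ranges: [-3.04, 3.04], [-0.91, 1.82], [-1.04, 1.36], [-1.92, 1.95], [-1.52, 1.45], [-3.14, 3.14]. Speed limits (rad/s): [2.22, 2.22, 2.79, 3.14, 3.14, 3.14].

INTERFACE

Orientations are given as a unit quaternion [w, x, y, z].
In Python, from bench import monitor, vision, ticket, cut_out, tip_of gives the robot as it stands.
- The arm moves only by the shell command python3 -m creep [OPENING], which reads ROWS from standard input. ROWS is a JSON list of rows, 1 to 10 of them, each of 4 numbers: dx, dy, dz in m, then a turn about the tool's z in rad; each row shifts and turns the commanded pose from where the row before left it, along the tool's axes as they then stand; what a row does not reach is not made up. A row lasts 1/12 s, in which the tool goes at most 0.0417 m and 0.125 rad, less where a joint would pass 70% of its speed; a pose out of reach is approached as far as the arm can. OPENING is the opening from 0.0 (shut) to 1.0 (fully open), set as the command begins (- or left out keeps the last). The fingers move at their own pace and stop on an object; the grip force is fixed at half the most. Time passes only in rows, so rows that do not move let the fingers close. It prints the time, the measured TCP pose, the force, the opening and the grip force at its end. Input that does not fit is refused with a message, and nothing moves.
- monitor.read_state(): the state, without advancing time (a new reading comes with each control period).
- vision.read_camera(name): name is "scene" or "top"; returns a dict with "img" (400x640x3 uint8, red, green, blue), "intrinsics" (3x3 intrinsics, pixels), "world_from_camera" (4x4, takes a point from camera to world coordinates). Camera axes: x right, y up, looking along -z (the intrinsics and any distortion apply to the point x, -y, -z); pixel columns grow to the right and rows downward; lengths in m; the calibration is good to about 2 mm. A picture is of the moment at which its call begins. There is no depth.
- ticket.job_done(): hands the job in; it is judged then, once.
Trained networks look in a picture, given as the dict that the camera call returned (one of the last four; its "shot" number tells which), for a name from the list of things; names that differ only in an ending like _2 or _b are one class to them, and where a whole thing is asked for, a point or a joint stands for the part that bears it (a point fixed in the world has none). Each returns a list of dicts, best first, with "score" (0 to 1); they miss things now and then, are a little off and sometimes report something else, mostly with a low value. They report only what shows in the picture. A call takes as long as a camera call.
- cut_out(name, picture): "region" (400x640 bool, what is visible of it).
- tip_of(name, picture): "point" ([x, y, z] in m, in world coordinates, good to about 4 mm: a listed point, or the origin of a listed thing).
The state is a dict: "time_s": time; "qpos": joint angles; "dq": joint speeds; "joint_efforts": joint torques, N m; "position": TCP position; "tcp_rot": TCP orientation; "ft_force": force on the tool from outside, world axes, zero at the start; "wrist_torque": the same for the moment, N m; "finger_gap": opening from 0.0 (shut) to 1.0 (fully open); "finger_force": force on a finger pad.
Only numpy, scipy, OpenCV 4.12 (cv2) and the standard library are available. Lean on these libraries where they do the work, as an engineer would, in place of code of your own. Each camera call takes 0.05 s, during which the arm holds its last target. There are 200 camera calls.

## Working session

There is one attempt and no reset: what is moved stays moved. The work goes in short steps, Python scripts to look and compute and a shell command to move; the robot and the scene stay as the last step left them, time stands still between calls to the robot, and variables do not carry over. Pictures are saved under pics/ and viewed, at most 10 in all, crops included, and the job is handed in when it is done.

```bash
mkdir -p pics; ls
python3 - <<'E'
from bench import monitor, vision, ticket, cut_out, tip_of
import cv2,numpy as np
s=monitor.read_state(); print(s)
for c in("scene","top"):
    p=vision.read_camera(c); cv2.imwrite(f"pics/{c}0.png",p["img"][:,:,::-1])
    print(c,p["world_from_camera"].round(3).tolist(),p["intrinsics"].round(1).tolist())
    for n in("tote","tote_grip","tote_corner","tote_foot","can","tray","nut1","carton","jar","block","tape","screwdriver","wrench"):
        print(n,[(np.round(d["point"],3).tolist(),round(d["score"],2)) for d in tip_of(n,p)[:5]])
E
```

```text
pics
{'time_s': 0.0, 'qpos': array([1.18440805e+00, 2.59186186e-01, 2.07533272e-02, 1.33371103e+00,
       1.01571352e-05, 1.41822845e+00]), 'dq': array([-0.00078917,  0.00229543,  0.00020936, -0.00052832, -0.00021159,
       -0.00102341]), 'joint_efforts': array([ 4.52484846e-04, -5.55640697e+01,  3.44530964e+01,  1.38430789e-02,
       -1.98106827e-04,  9.28896895e-06]), 'position': array([0.12730695, 0.53476671, 0.23066612]), 'tcp_rot': array([-1.84275343e-04,  1.16644039e-01,  9.93173557e-01, -6.48113750e-04]), 'ft_force': array([ 0.04931449, -0.13899341,  0.5828498 ]), 'wrist_torque': array([ 0.03874105,  0.01143636, -0.01653528]), 'finger_force': 0.0, 'finger_gap': 1.0000847478597799}
scene [[0.002, -0.724, 0.69, 1.22], [1.0, 0.002, -0.001, -0.017], [-0.0, 0.69, 0.724, 0.778], [0.0, 0.0, 0.0, 1.0]] [[363.4, 0.0, 321.5], [0.0, 363.4, 190.4], [0.0, 0.0, 1.0]]
tote [([0.565, 0.168, -0.003], 0.66)]
tote_grip [([0.568, 0.165, 0.094], 0.97), ([0.764, -0.129, -0.0], 0.59), ([0.61, 0.134, 0.005], 0.4), ([0.537, -0.211, -0.003], 0.26)]
tote_corner [([0.458, 0.22, 0.003], 0.96)]
tote_foo
[... 764 characters left out ...]
6, 0.001], 0.92)]
tote_grip [([0.564, 0.166, 0.097], 0.61)]
tote_corner [([0.467, 0.222, 0.006], 0.95)]
tote_foot [([0.454, 0.228, 0.004], 0.66)]
can [([0.512, 0.192, 0.012], 0.79)]
tray [([0.536, -0.203, -0.0], 0.78), ([0.651, 0.15, 0.01], 0.16)]
nut1 [([0.611, 0.132, 0.006], 0.62), ([0.597, 0.21, 0.004], 0.58), ([0.635, 0.191, 0.005], 0.48), ([0.651, 0.152, 0.006], 0.45)]
carton [([0.669, 0.362, -0.002], 0.69), ([0.77, 0.082, -0.0], 0.64)]
jar [([0.671, 0.365, -0.001], 0.83), ([0.767, -0.13, -0.002], 0.64)]
block [([0.505, 0.432, 0.0], 0.71), ([0.564, 0.161, 0.096], 0.61)]
tape [([0.575, -0.455, 0.0], 0.8)]
screwdriver [([0.769, -0.129, -0.002], 0.8)]
wrench [([0.372, 0.032, -0.003], 0.6)]
```

View pics/top0.png

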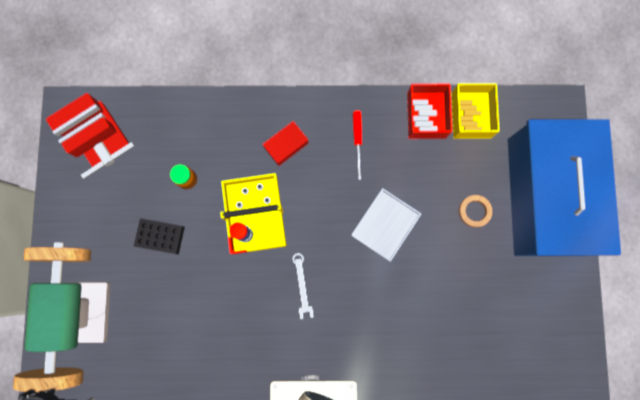

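View pics/scene0.png

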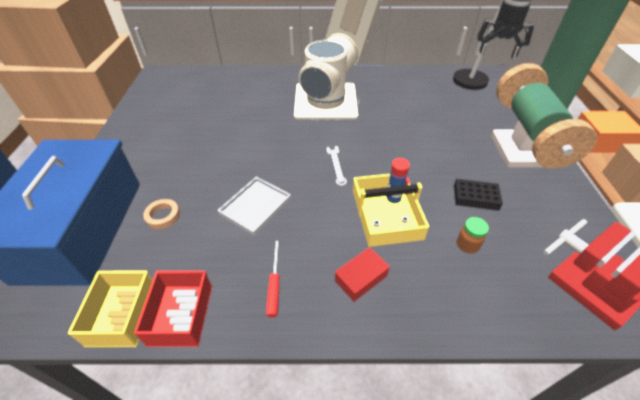

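The top view shows the tote at (253,212) px with its red corner at (237,248), the can cap at (238,232), four nuts near (255,193), and the tray at (387,225). The scene view agrees. The tote is yawed about +8.5°. First I move over the can with the fingers along tote y.

```bash
echo '[[0,0,0,-0.0955],[0,0,0,-0.0955],[0,0,0,-0.0955],[0,0,0,-0.0955]]' | python3 -m creep; echo '[[-0.0255,-0.0305,0,0],[-0.0255,-0.0305,0,0],[-0.0255,-0.0305,0,0],[-0.0255,-0.0305,0,0],[-0.0255,-0.0305,0,0],[-0.0255,-0.0305,0,0],[-0.0255,-0.0305,0,0]]' | python3 -m creep; echo '[[-0.0255,-0.0305,0,0],[-0.0255,-0.0305,0,0],[-0.0255,-0.0305,0,0],[-0.0255,-0.0305,0,0],[-0.0255,-0.0305,0,0],[-0.0255,-0.0305,0,0],[0,0,0,0]]' | python3 -m creep
```

```text
time_s: 1.73
position: [0.1274, 0.535, 0.2313]
tcp_rot: [0.0, -0.076, 0.997, -0.0]
ft_force: [0.2, -0.1, -0.5]
finger_gap: 0.997
finger_force: 0.0
time_s: 2.32
position: [0.3365, 0.3487, 0.2315]
tcp_rot: [0.0, -0.074, 0.997, 0.0]
ft_force: [1.5, 0.2, -0.1]
finger_gap: 0.998
finger_force: 0.0
time_s: 2.9
position: [0.5183, 0.1875, 0.2304]
tcp_rot: [0.0, -0.072, 0.997, -0.001]
ft_force: [-1.9, 0.7, -0.6]
finger_gap: 0.999
finger_force: 0.0
```

```bash
cat > h.py <<'E'
from bench import monitor, vision, ticket, cut_out, tip_of
import cv2,numpy as np
from scipy.spatial.transform import Rotation as R
def st():
    s=monitor.read_state(); q=s["tcp_rot"]; M=R.from_quat([q[1],q[2],q[3],q[0]]).as_matrix()
    print("t",round(s["time_s"],2),"p",s["position"].round(4),"q",s["qpos"].round(3),"gap",round(s["finger_gap"],3),"F",s["ft_force"].round(1)); print(M.round(3)); return s,M
def ray(p,uv):
    K=np.array(p["intrinsics"]);T=np.array(p["world_from_camera"])
    d=np.linalg.inv(K)@[uv[0],uv[1],1]; return T[:3,3],T[:3,:3]@[d[0],-d[1],-d[2]]
def atz(p,uv,z):
    o,d=ray(p,uv); return o+d*(z-o[2])/d[2]
def tri(a,b):
    A=[];r=[]
    for o,d in(a,b):
        d=d/np.linalg.norm(d);P=np.eye(3)-np.outer(d,d);A.append(P);r.append(P@o)
    return np.linalg.solve(sum(A),sum(r))
def proj(p,X):
    K=np.array(p["intrinsics"]);T=np.array(p["world_from_camera"]);c=T[:3,:3].T@(np.array(X)-T[:3,3])
    u=K@[c[0],-c[1],-c[2]]; return u[:2]/u[2]
E
python3 - <<'E'
from h import *
st()
for c in("top","scene"):
    p=vision.read_camera(c); cv2.imwrite(f"pics/{c}1.png",p["img"][:,:,::-1])
    for n in("can","tote_grip","tote","tote_corner","tote_foot","tray"):
        print(c,n,[(np.round(d["point"],3).tolist(),round(d["score"],2)) for d in tip_of(n,p)[:2]])
    if c=="top":
        m=cut_out("tray",p)[0]["region"].astype(np.uint8); k=cv2.findContours(m,0,2)[0]
        k=max(k,key=cv2.contourArea)
        P=np.array([atz(p,x[0],.018)[:2] for x in k],np.float32); print("tray",cv2.minAreaRect(P))
E
```

```text
t 2.9 p [0.5183 0.1875 0.2304] q [ 1.960e-01  2.610e-01  2.200e-02  1.332e+00 -1.000e-03  5.200e-02] gap 0.999 F [-1.9  0.7 -0.6]
[[-0.99  -0.143  0.001]
 [-0.143  0.99  -0.001]
 [-0.001 -0.001 -1.   ]]
top can [([0.514, 0.191, 0.005], 0.56)]
top tote_grip []
top tote [([0.571, 0.168, -0.0], 0.98), ([0.534, -0.205, -0.002], 0.73)]
top tote_corner [([0.466, 0.22, 0.006], 0.92)]
top tote_foot [([0.452, 0.228, 0.003], 0.94)]
top tray [([0.535, -0.205, -0.0], 0.89)]
tray ((0.5384513735771179, -0.2029791921377182), (0.12845630943775177, 0.1613187938928604), 55.29823303222656)
scene can [([0.517, 0.191, 0.004], 0.96)]
scene tote_grip [([0.565, 0.168, 0.091], 0.72), ([0.764, -0.129, 0.0], 0.68)]
scene tote []
scene tote_corner [([0.462, 0.223, 0.003], 0.98)]
scene tote_foot [([0.455, 0.227, 0.003], 0.89)]
scene tray [([0.537, -0.208, -0.0], 0.69)]
```

Before gripping, I'll test with the empty hand what the arm does at its reach limit. The tilt can only come from there.

```bash
echo '[[0,0,-0.04,0],[0,0,-0.04,0],[0,0,-0.04,0],[0,0,-0.04,0],[0,0,-0.04,0],[0,0,-0.04,0],[0,0,-0.04,0],[0,0,-0.04,0],[0,0,-0.04,0],[0,0,-0.04,0]]' | python3 -m creep; python3 -c "from h import *;st()"; echo '[[-0.03,0,0,0],[-0.03,0,0,0],[-0.03,0,0,0],[-0.03,0,0,0],[-0.03,0,0,0],[-0.03,0,0,0],[0,0,0,0]]' | python3 -m creep; python3 -c "from h import *;st()"
```

```text
time_s: 4.48
position: [0.4795, 0.1801, 0.5237]
tcp_rot: [0.061, -0.074, 0.995, 0.009]
ft_force: [0.4, 0.1, 1.0]
finger_gap: 0.997
finger_force: 0.0
t 4.48 p [0.4795 0.1801 0.5237] q [0.193 0.208 0.711 1.949 0.004 0.045] gap 0.997 F [0.4 0.1 1. ]
[[-0.982 -0.148  0.121]
 [-0.146  0.989  0.028]
 [-0.124  0.01  -0.992]]
time_s: 5.07
position: [0.6401, 0.1999, 0.493]
tcp_rot: [0.091, -0.073, 0.993, 0.014]
ft_force: [-0.3, -0.4, -1.1]
finger_gap: 1.0
finger_force: 0.0
t 5.07 p [0.6401 0.1999 0.493 ] q [0.174 0.481 1.043 1.947 0.009 0.027] gap 1.0 F [-0.3 -0.4 -1.1]
[[-0.973 -0.148  0.179]
 [-0.143  0.989  0.041]
 [-0.183  0.014 -0.983]]
```

```bash
echo '[[0,0,0.04,0],[0,0,0.04,0],[0,0,0.04,0],[0.03,0,0,0],[0.03,0,0,0],[0.03,0,0,0],[0.03,0,0,0],[0,0,0,0]]' | python3 -m creep; python3 -c "from h import *;st()"
```

```text
time_s: 5.73
position: [0.5357, 0.187, 0.3643]
tcp_rot: [0.093, -0.074, 0.993, 0.014]
ft_force: [0.2, 0.4, 0.8]
finger_gap: 0.999
finger_force: 0.0
t 5.73 p [0.5357 0.187  0.3643] q [0.184 0.155 0.203 1.431 0.008 0.036] gap 0.999 F [0.2 0.4 0.8]
[[-0.972 -0.15   0.182]
 [-0.145  0.989  0.042]
 [-0.187  0.015 -0.982]]
```

```bash
echo '[[0.04,0,-0.007,0],[0.04,0,-0.007,0],[0.04,0,-0.007,0],[0.04,0,-0.007,0],[0.04,0,-0.007,0]]' | python3 -m creep; python3 -c "from h import *;st()";echo '[[0.03,0,0,0],[0.03,0,0,0],[0,0,0,0]]' | python3 -m creep;  python3 -c "from h import *;st()"
```

```text
time_s: 6.15
position: [0.3386, 0.1569, 0.36]
tcp_rot: [0.094, -0.074, 0.993, 0.014]
ft_force: [-0.6, 0.4, 0.7]
finger_gap: 0.998
finger_force: 0.0
t 6.15 p [0.3386 0.1569 0.36  ] q [ 0.205 -0.186 -0.141  1.425  0.004  0.057] gap 0.998 F [-0.6  0.4  0.7]
[[-0.972 -0.149  0.184]
 [-0.144  0.989  0.042]
 [-0.189  0.014 -0.982]]
time_s: 6.4
position: [0.2778, 0.148, 0.3489]
tcp_rot: [0.094, -0.074, 0.993, 0.014]
ft_force: [1.1, 0.5, 0.9]
finger_gap: 0.999
finger_force: 0.0
t 6.4 p [0.2778 0.148  0.3489] q [ 2.200e-01 -2.920e-01 -2.390e-01  1.433e+00  1.000e-03  7.100e-02] gap 0.999 F [1.1 0.5 0.9]
[[-0.971 -0.15   0.185]
 [-0.144  0.989  0.043]
 [-0.19   0.015 -0.982]]
```

```bash
cat > fk.py <<'E'
import numpy as np
D=[(.127307,.534767,.230666,.259186,.020753,1.333711),(.5183,.1875,.2304,.261,.022,1.332),(.4795,.1801,.5237,.208,.711,1.949),(.6401,.1999,.4930,.481,1.043,1.947),(.5357,.187,.3643,.155,.203,1.431),(.3386,.1569,.36,-.186,-.141,1.425),(.2778,.148,.3489,-.292,-.239,1.433)]
A=[];b=[]
for x,y,z,q2,q3,q4 in D:
    r=np.sqrt(x*x+y*y-.084**2);S=q4+q2-q3;f=q3-q2;t=np.pi/2-S
    A+=[[1,0,np.sin(q2),np.cos(f),-np.sin(f),np.sin(t)],[0,1,np.cos(q2),np.sin(f),np.cos(f),-np.cos(t)]];b+=[r,z]
P,res,rk,_=np.linalg.lstsq(np.array(A),np.array(b),rcond=None)
def fk(q2,q3,q4):
    f=q3-q2;t=np.pi/2-(q4+q2-q3)
    return np.array([P[0]+P[2]*np.sin(q2)+P[3]*np.cos(f)-P[4]*np.sin(f)+P[5]*np.sin(t),P[1]+P[2]*np.cos(q2)+P[3]*np.sin(f)+P[4]*np.cos(f)-P[5]*np.cos(t),t])
if __name__=="__main__":
    print(P.round(3),res,rk)
    for t in (0,10,30,45):   # for tilt t: radial interval with limit at each z
        t=np.radians(t);g=[]
        for q2 in np.linspace(-.91,1.82,140):
            for q3 in np.linspace(-1.04,1.36,120):
                q4=np.pi/2-t-q2+q3
                if -1.92<q4<1.95: g.append([*fk(q2,q3,q4)[:2],q2,q3,q4])
        g=np.array(g)
        for z in(.1,.2,.3,.4,.5,.6,.7):
            s=g[abs(g[:,1]-z)<.015]
            if len(s): i,j=s[:,0].argmin(),s[:,0].argmax();print(round(np.degrees(t)),z,"in",s[i].round(2),"out",s[j].round(2))
E
python3 fk.py
```

```text
[0.001 0.129 0.585 0.398 0.029 0.398] [2.99735022e-07] 6
0 0.1 in [-0.06  0.11 -0.91 -0.94  1.54] out [0.91 0.09 1.13 1.34 1.78]
0 0.2 in [-0.08  0.21 -0.91 -0.68  1.8 ] out [0.87 0.19 1.01 1.32 1.88]
0 0.3 in [-0.08  0.29 -0.85 -0.48  1.95] out [0.8  0.29 0.84 1.2  1.93]
0 0.4 in [ 0.04  0.39 -0.58 -0.21  1.93] out [0.69 0.39 0.6  0.98 1.95]
0 0.5 in [ 0.3   0.49 -0.1   0.27  1.95] out [0.37 0.49 0.01 0.39 1.95]
10 0.1 in [ 0.01  0.11 -0.91 -0.94  1.37] out [0.99 0.09 1.15 1.36 1.6 ]
10 0.2 in [-0.01  0.21 -0.91 -0.7   1.61] out [0.94 0.19 1.01 1.3  1.68]
10 0.3 in [-0.06  0.31 -0.91 -0.41  1.89] out [0.88 0.29 0.92 1.36 1.84]
10 0.4 in [-0.01  0.39 -0.77 -0.23  1.94] out [0.8  0.39 0.74 1.24 1.9 ]
10 0.5 in [ 0.12  0.49 -0.48  0.07  1.94] out [0.67 0.49 0.48 1.04 1.95]
30 0.1 in [ 0.29  0.11 -0.46 -1.04  0.47] out [1.13 0.09 1.19 1.34 1.2 ]
30 0.2 in [ 0.13  0.21 -0.91 -0.82  1.14] out [1.09 0.19 1.09 1.36 1.31]
30 0.3 in [ 0.1   0.31 -0.91 -0.56  1.4 ] out [1.04 0.29 0.98 1.36 1.43]
30 0.4 in [ 0.03  0.41 -0.91 -0.25  1.7 ] out [0.97 0.39 0.84 1.32 1.53]
30 0.5 in [-0.02  0.49 -0.87  0.03  1.95] out [0.88 0.49 0.7  1.32 1.67]
30 0.6 in [ 0.09  0.59 -0.62  0.27  1.93] out [0.76 0.59 0.54 1.34 1.84]
30 0.7 in [ 0.31  0.69 -0.2   0.69  1.94] out [0.54 0.69 0.19 1.08 1.93]
45 0.1 in [ 0.5   0.11 -0.05 -1.04 -0.21] out [1.23 0.09 1.27 1.36 0.88]
45 0.2 in [ 0.22  0.19 -0.91 -1.02  0.68] out [1.2  0.19 1.15 1.34 0.97]
45 0.3 in [ 0.2   0.31 -0.91 -0.72  0.98] out [1.16 0.29 1.03 1.32 1.07]
45 0.4 in [ 0.16  0.41 -0.91 -0.43  1.26] out [1.1  0.39 0.92 1.32 1.19]
45 0.5 in [ 0.08  0.51 -0.91 -0.11  1.58] out [1.03 0.49 0.8  1.34 1.33]
45 0.6 in [-0.04  0.59 -0.89  0.27  1.95] out [0.93 0.59 0.66 1.36 1.48]
45 0.7 in [ 0.06  0.69 -0.65  0.49  1.93] out [0.79 0.69 0.48 1.36 1.66]
```

The arm's wrist limit leaves a lasting tilt, now about 10.7° outward. The arm keeps that orientation in world axes, so the same limit on the opposite side of the base will take it out again. I'll travel round at a safe height.

```bash
cat >> h.py <<'E'
def legs(M,p,ws,turn=0,step=.04):
    M=M@R.from_euler("z",turn).as_matrix();p=np.array(p)
    for w in ws:
        d=M.T@(np.array(w)-p);n=int(np.ceil(np.linalg.norm(d)/step));print(w,"n",n,"row",(d/n).round(4),"tot",d.round(4));p=np.array(w)
E
echo '[[0,0,0,0.125],[0,0,0,0.125],[0,0,0,0.125],[0,0,0,0.125],[0,0,0,0.125],[0,0,0,0.125],[0,0,0,0.125],[0,0,0,0.125],[0,0,0,0.125],[0,0,0,0.125]]' | python3 -m creep >/dev/null; echo '[[0,0,0,0.125],[0,0,0,0.125],[0,0,0,0]]' | python3 -m creep>/dev/null
python3 - <<'E'
from h import *
s,M=st(); legs(M,s["position"],[(.36,-.1,.36),(.2,-.34,.36),(-.2,-.34,.36),(-.32,-.16,.36)])
E
```

```text
t 7.48 p [0.283  0.1488 0.349 ] q [ 2.180e-01 -2.830e-01 -2.330e-01  1.430e+00  1.000e-03  1.576e+00] gap 1.0 F [-1.3 -0.5  0.1]
[[-0.212  0.96   0.185]
 [ 0.977  0.207  0.042]
 [ 0.002  0.19  -0.982]]
(0.36, -0.1, 0.36) n 7 row [-0.0371  0.0035 -0.001 ] tot [-0.2594  0.0244 -0.0071]
(0.2, -0.34, 0.36) n 8 row [-0.0251 -0.0254 -0.005 ] tot [-0.2007 -0.2033 -0.0397]
(-0.2, -0.34, 0.36) n 11 row [ 0.0077 -0.0349 -0.0067] tot [ 0.0847 -0.3839 -0.074 ]
(-0.32, -0.16, 0.36) n 6 row [ 0.0336 -0.013  -0.0024] tot [ 0.2013 -0.0778 -0.0146]
```

```bash
echo '[[-0.037,0.0035,-0.001,0],[-0.037,0.0035,-0.001,0],[-0.037,0.0035,-0.001,0],[-0.037,0.0035,-0.001,0],[-0.037,0.0035,-0.001,0],[-0.037,0.0035,-0.001,0],[-0.037,0.0035,-0.001,0]]' | python3 -m creep; echo '[[-0.025,-0.0255,-0.005,0],[-0.025,-0.0255,-0.005,0],[-0.025,-0.0255,-0.005,0],[-0.025,-0.0255,-0.005,0],[-0.025,-0.0255,-0.005,0],[-0.025,-0.0255,-0.005,0],[-0.025,-0.0255,-0.005,0],[-0.025,-0.0255,-0.005,0]]' | python3 -m creep | head -4; echo '[[0.008,-0.035,-0.007,0],[0.008,-0.035,-0.007,0],[0.008,-0.035,-0.007,0],[0.008,-0.035,-0.007,0],[0.008,-0.035,-0.007,0],[0.008,-0.035,-0.007,0],[0.008,-0.035,-0.007,0],[0.008,-0.035,-0.007,0],[0.008,-0.035,-0.007,0],[0.008,-0.035,-0.007,0]]' | python3 -m creep|head -4;echo '[[0.008,-0.035,-0.007,0],[0.0336,-0.013,-0.0024,0],[0.0336,-0.013,-0.0024,0],[0.0336,-0.013,-0.0024,0],[0.0336,-0.013,-0.0024,0],[0.0336,-0.013,-0.0024,0],[0.0336,-0.013,-0.0024,0],[0,0,0,0]]' | python3 -m creep ;python3 -c "from h import *;st()"
```

```text
time_s: 8.07
position: [0.3593, -0.0907, 0.3603]
tcp_rot: [0.06, 0.621, 0.778, 0.075]
ft_force: [1.5, 0.9, 0.6]
finger_gap: 0.997
finger_force: 0.0
time_s: 8.73
position: [0.199, -0.3299, 0.3605]
tcp_rot: [0.06, 0.621, 0.778, 0.075]
ft_force: [0.7, 0.5, -0.3]
time_s: 9.57
position: [-0.1663, -0.3278, 0.3629]
tcp_rot: [0.06, 0.621, 0.778, 0.075]
ft_force: [0.0, -1.6, 0.5]
time_s: 10.23
position: [-0.3249, -0.1454, 0.3619]
tcp_rot: [0.059, 0.623, 0.776, 0.075]
ft_force: [-0.6, -0.4, -0.6]
finger_gap: 1.004
finger_force: 0.0
t 10.23 p [-0.3249 -0.1454  0.3619] q [-2.952  0.043  0.068  1.788 -0.007 -1.599] gap 1.004 F [-0.6 -0.4 -0.6]
[[-0.217  0.958  0.186]
 [ 0.976  0.213  0.043]
 [ 0.002  0.191 -0.982]]
```

```bash
echo '[[0,0,-0.03,0],[0,0,-0.03,0],[0,0,-0.03,0],[0,0,-0.03,0],[0,0,-0.03,0]]' | python3 -m creep ;python3 -c "from h import *;st()"
```

```text
time_s: 10.65
position: [-0.3449, -0.1535, 0.4442]
tcp_rot: [0.04, 0.623, 0.779, 0.05]
ft_force: [1.0, 0.8, 0.2]
finger_gap: 1.001
finger_force: 0.0
t 10.65 p [-0.3449 -0.1535  0.4442] q [-2.943  0.069  0.318  1.948 -0.004 -1.593] gap 1.001 F [1.  0.8 0.2]
[[-0.22   0.968  0.125]
 [ 0.976  0.218  0.029]
 [ 0.001  0.128 -0.992]]
```

```bash
echo '[[0,0,-0.02,0],[0,0,-0.02,0],[0,0,0,0]]' | python3 -m creep ;python3 -c "from h import *;st()"
```

```text
time_s: 10.9
position: [-0.3483, -0.1538, 0.4549]
tcp_rot: [0.03, 0.624, 0.78, 0.039]
ft_force: [0.5, 0.0, -1.0]
finger_gap: 0.997
finger_force: 0.0
t 10.9 p [-0.3483 -0.1538  0.4549] q [-2.944  0.061  0.341  1.948 -0.004 -1.593] gap 0.997 F [ 0.5  0.  -1. ]
[[-0.218  0.971  0.094]
 [ 0.976  0.217  0.023]
 [ 0.002  0.097 -0.995]]
```

```bash
echo '[[0,0,-0.03,0],[0,0,-0.03,0],[0,0,-0.03,0],[0,0,0,0]]' | python3 -m creep ;python3 -c "from h import *;st()"
```

```text
time_s: 11.23
position: [-0.3535, -0.1541, 0.4794]
tcp_rot: [0.008, 0.625, 0.78, 0.012]
ft_force: [-0.3, 0.5, 0.9]
finger_gap: 0.998
finger_force: 0.0
t 11.23 p [-0.3535 -0.1541  0.4794] q [-2.946  0.041  0.39   1.948 -0.004 -1.595] gap 0.998 F [-0.3  0.5  0.9]
[[-0.218  0.976  0.027]
 [ 0.976  0.218  0.009]
 [ 0.003  0.028 -1.   ]]
```

```bash
echo '[[0,0,-0.035,0],[0,0,0,0]]' | python3 -m creep >/dev/null;python3 - <<'E'
from h import *
s,M=st(); legs(M,s["position"],[(-.32,-.16,.36),(-.2,-.34,.36),(.2,-.34,.36),(.38,-.1,.36),(.515,.191,.24)])
E
```

```text
t 11.4 p [-0.3543 -0.1541  0.4885] q [-2.947  0.032  0.407  1.948 -0.003 -1.595] gap 0.997 F [ 0.4 -0.7  1.6]
[[-0.218  0.976  0.002]
 [ 0.976  0.218  0.004]
 [ 0.003  0.003 -1.   ]]
(-0.32, -0.16, 0.36) n 4 row [-0.0034  0.008   0.0321] tot [-0.0136  0.0318  0.1285]
(-0.2, -0.34, 0.36) n 6 row [-0.0336  0.013  -0.0001] tot [-0.2018  0.078  -0.0004]
(0.2, -0.34, 0.36) n 11 row [-0.0079  0.0355  0.0001] tot [-0.087   0.3904  0.0009]
(0.38, -0.1, 0.36) n 8 row [0.0244 0.0285 0.0002] tot [0.1951 0.2279 0.0014]
(0.515, 0.191, 0.24) n 9 row [0.0283 0.0216 0.0135] tot [0.2543 0.1947 0.1215]
```

```bash
echo '[[-0.0034,0.008,0.032,0],[-0.0034,0.008,0.032,0],[-0.0034,0.008,0.032,0],[-0.0034,0.008,0.032,0],[-0.0336,0.013,0,0],[-0.0336,0.013,0,0],[-0.0336,0.013,0,0],[-0.0336,0.013,0,0],[-0.0336,0.013,0,0],[-0.0336,0.013,0,0]]' | python3 -m creep|head -2; echo '[[-0.008,0.0355,0,0],[-0.008,0.0355,0,0],[-0.008,0.0355,0,0],[-0.008,0.0355,0,0],[-0.008,0.0355,0,0],[-0.008,0.0355,0,0],[-0.008,0.0355,0,0],[-0.008,0.0355,0,0],[-0.008,0.0355,0,0],[-0.008,0.0355,0,0]]' | python3 -m creep|head -2; echo '[[-0.008,0.0355,0,0],[0.0244,0.0285,0,0],[0.0244,0.0285,0,0],[0.0244,0.0285,0,0],[0.0244,0.0285,0,0],[0.0244,0.0285,0,0],[0.0244,0.0285,0,0],[0.0244,0.0285,0,0],[0.0244,0.0285,0,0]]' | python3 -m creep|head -2; echo '[[0.0283,0.0216,0.0135,0],[0.0283,0.0216,0.0135,0],[0.0283,0.0216,0.0135,0],[0.0283,0.0216,0.0135,0],[0.0283,0.0216,0.0135,0],[0.0283,0.0216,0.0135,0],[0.0283,0.0216,0.0135,0],[0.0283,0.0216,0.0135,0],[0.0283,0.0216,0.0135,0]]' | python3 -m creep|head -2; echo '[[0,0,0,-0.125],[0,0,0,-0.125],[0,0,0,-0.125],[0,0,0,-0.125],[0,0,0,-0.125],[0,0,0,-0.125],[0,0,0,-0.125],[0,0,0,-0.125],[0,0,0,-0.125],[0,0,0,-0.125]]' | python3 -m creep|head -2; echo '[[0,0,0,-0.125],[0,0,0,-0.125],[0,0,0,0]]' | python3 -m creep>/dev/null
python3 - <<'E'
from h import *
s,M=st();print(np.degrees(np.arctan2(M[1,1],M[0,1])))
P={}
for c in("top","scene"):
    P[c]=p=vision.read_camera(c); cv2.imwrite(f"pics/{c}2.png",p["img"][:,:,::-1])
    for n in("can","tote_grip","tote","tote_corner","tote_foot"):
        print(c,n,[(np.round(d["point"],3).tolist(),round(d["score"],2)) for d in tip_of(n,p)[:2]])
legs(M,s["position"],[(.515,.191,.24),(.515,.191,.085)])
E
```

```text
time_s: 12.23
position: [-0.1981, -0.3408, 0.359]
time_s: 13.07
position: [0.1662, -0.3399, 0.3614]
time_s: 13.82
position: [0.3814, -0.0987, 0.3639]
time_s: 14.57
position: [0.5162, 0.1928, 0.2437]
time_s: 15.4
position: [0.5159, 0.1909, 0.2443]
t 15.65 p [0.5159 0.1909 0.2443] q [0.2   0.251 0.043 1.357 0.003 0.046] gap 0.997 F [-0.1  0.1  0.4]
[[-0.988 -0.154  0.006]
 [-0.154  0.988  0.005]
 [-0.007  0.004 -1.   ]]
98.8367749127982
top can [([0.511, 0.191, 0.01], 0.64)]
top tote_grip [([0.564, 0.162, 0.091], 0.62)]
top tote [([0.567, 0.169, 0.002], 0.6)]
top tote_corner [([0.465, 0.222, 0.005], 0.94), ([0.567, 0.164, 0.093], 0.2)]
top tote_foot [([0.453, 0.229, 0.0], 0.85)]
scene can [([0.515, 0.191, 0.006], 0.8)]
scene tote_grip [([0.565, 0.166, 0.097], 0.77)]
scene tote [([0.568, 0.166, -0.002], 0.8), ([0.577, -0.456, 0.001], 0.74)]
scene tote_corner [([0.461, 0.22, 0.005], 0.58)]
scene tote_foot [([0.458, 0.227, 0.001], 0.85)]
(0.515, 0.191, 0.24) n 1 row [0.0009 0.0002 0.0043] tot [0.0009 0.0002 0.0043]
(0.515, 0.191, 0.085) n 4 row [ 0.0003 -0.0001  0.0387] tot [ 0.001  -0.0006  0.155 ]
```

```bash
echo '[[0,0,0.04,0],[0,0,0.04,0],[0,0,0.04,0],[0.001,0,0.038,0],[0,0,0,0]]' | python3 -m creep ; echo '[[0,0,0,0],[0,0,0,0],[0,0,0,0],[0,0,0,0],[0,0,0,0],[0,0,0,0]]' | python3 -m creep 0.0;echo '[[0,0,-0.02,0],[0,0,-0.03,0],[0,0,-0.04,0],[0,0,-0.04,0],[0,0,-0.04,0],[0,0,0,0]]' | python3 -m creep
python3 - <<'E'
from h import *
s,M=st()
for c in("top","scene"):
    p=vision.read_camera(c); cv2.imwrite(f"pics/{c}3.png",p["img"][:,:,::-1])
    print(c,[(np.round(d["point"],3).tolist(),round(d["score"],2)) for d in tip_of("can",p)[:2]],[(np.round(d["point"],3).tolist(),round(d["score"],2)) for d in tip_of("tote_grip",p)[:2]])
legs(M,s["position"],[(.537,-.205,s["position"][2])])
E
```

```text
time_s: 16.67
position: [0.5119, 0.1907, 0.0801]
tcp_rot: [-0.002, -0.074, 0.997, 0.001]
ft_force: [-0.6, 1.5, -0.4]
finger_gap: 1.003
finger_force: 0.0
time_s: 17.17
position: [0.5175, 0.192, 0.0894]
tcp_rot: [0.006, -0.074, 0.997, 0.003]
ft_force: [-0.7, 0.7, 5.5]
finger_gap: 0.525
finger_force: 60.3
time_s: 17.67
position: [0.517, 0.1912, 0.2662]
tcp_rot: [0.01, -0.074, 0.997, 0.003]
ft_force: [0.8, 0.2, -1.6]
finger_gap: 0.528
finger_force: 61.6
t 17.67 p [0.517  0.1912 0.2662] q [0.2   0.239 0.082 1.393 0.003 0.052] gap 0.528 F [ 0.8  0.2 -1.6]
[[-0.989 -0.148  0.02 ]
 [-0.148  0.989  0.008]
 [-0.021  0.005 -1.   ]]
top [([0.51, 0.188, 0.185], 0.57), ([0.634, 0.192, 0.006], 0.18)] [([0.567, 0.163, 0.096], 0.75)]
scene [([0.51, 0.19, 0.172], 0.68), ([0.597, 0.206, 0.006], 0.46)] [([0.568, 0.167, 0.095], 0.9)]
(0.537, -0.205, np.float64(0.26620219016574465)) n 10 row [ 0.0039 -0.0395 -0.0003] tot [ 0.0389 -0.3948 -0.0026]
```

```bash
echo '[[0.004,-0.0395,0,0],[0.004,-0.0395,0,0],[0.004,-0.0395,0,0],[0.004,-0.0395,0,0],[0.004,-0.0395,0,0],[0.004,-0.0395,0,0],[0.004,-0.0395,0,0],[0.004,-0.0395,0,0],[0.004,-0.0395,0,0],[0.004,-0.0395,0,0]]' | python3 -m creep >/dev/null; echo '[[0,0,0.02,0],[0,0,0.03,0],[0,0,0.03,0],[0,0,0.03,0],[0,0,0.02,0],[0,0,0,0],[0,0,0,0]]' | python3 -m creep
python3 - <<'E'
from h import *
s,M=st()
for c in("top","scene"):
    p=vision.read_camera(c); cv2.imwrite(f"pics/{c}4.png",p["img"][:,:,::-1])
    print(c,[(np.round(d["point"],3).tolist(),round(d["score"],2)) for d in tip_of("can",p)[:2]],[(np.round(d["point"],3).tolist(),round(d["score"],2)) for d in tip_of("tray",p)[:2]])
E
```

```text
time_s: 19.38
position: [0.5337, -0.2048, 0.1235]
tcp_rot: [0.002, -0.074, 0.997, 0.003]
ft_force: [-0.0, 0.8, -1.5]
finger_gap: 0.522
finger_force: 62.3
t 19.38 p [ 0.5337 -0.2048  0.1235] q [-0.517  0.346 -0.133  1.092  0.007 -0.665] gap 0.522 F [-0.   0.8 -1.5]
[[-0.989 -0.148  0.003]
 [-0.148  0.989  0.007]
 [-0.004  0.006 -1.   ]]
top [] [([0.537, -0.203, 0.0], 0.76)]
scene [([0.53, -0.207, 0.04], 0.89), ([0.505, 0.432, -0.002], 0.41)] [([0.538, -0.207, -0.002], 0.85), ([0.568, 0.166, -0.002], 0.63)]
```

```bash
echo '[[0,0,0.015,0],[0,0,0.012,0],[0,0,0,0],[0,0,0,0]]' | python3 -m creep; echo '[[0,0,0.004,0],[0,0,0,0],[0,0,0,0]]' | python3 -m creep
```

```text
time_s: 20.02
position: [0.5346, -0.205, 0.098]
tcp_rot: [0.003, -0.074, 0.997, 0.002]
ft_force: [0.6, 0.6, -1.1]
finger_gap: 0.526
finger_force: 62.3
time_s: 20.27
position: [0.5349, -0.2052, 0.0942]
tcp_rot: [0.004, -0.074, 0.997, 0.002]
ft_force: [0.4, -0.3, -0.7]
finger_gap: 0.529
finger_force: 62.3
```

```bash
echo '[[0,0,0.003,0],[0,0,0,0],[0,0,0,0]]' | python3 -m creep; echo '[[0,0,0.003,0],[0,0,0,0],[0,0,0,0]]' | python3 -m creep
```

```text
time_s: 20.52
position: [0.5347, -0.205, 0.0906]
tcp_rot: [0.003, -0.074, 0.997, 0.002]
ft_force: [-0.6, 0.6, -2.4]
finger_gap: 0.525
finger_force: 62.3
time_s: 20.77
position: [0.5352, -0.2052, 0.0893]
tcp_rot: [0.004, -0.074, 0.997, 0.002]
ft_force: [-3.5, 2.0, 13.4]
finger_gap: 0.533
finger_force: 63.5
```

```bash
echo '[[0,0,0,0],[0,0,0,0],[0,0,0,0],[0,0,0,0],[0,0,0,0]]' | python3 -m creep 1.0; echo '[[0,0,-0.02,0],[0,0,-0.03,0],[0,0,-0.03,0],[0,0,-0.04,0],[0,0,-0.04,0],[0,0,0,0.125],[0,0,0,0.125],[0,0,0,0.125],[0,0,0,0.125],[0,0,0,0.125]]' | python3 -m creep|head -2; echo '[[0,0,0,0.125],[0,0,0,0.125],[0,0,0,0.125],[0,0,0,0.125],[0,0,0,0.125],[0,0,0,0.125],[0,0,0,0.125],[0,0,0,0.07],[0,0,0,0]]' | python3 -m creep
python3 - <<'E'
from h import *
s,M=st();print(np.degrees(np.arctan2(M[1,1],M[0,1])))
A=[];F=[]
for c in("top","scene","top","scene"):
    p=vision.read_camera(c); cv2.imwrite(f"pics/{c}5.png",p["img"][:,:,::-1])
    for n in("can","tote_grip","tote","tote_corner","tote_foot"):
        d=tip_of(n,p)
        if d: print(c,n,np.round(d[0]["point"],3),round(d[0]["score"],2))
legs(M,s["position"],[(.566,.166,s["position"][2])])
E
```

```text
time_s: 21.18
position: [0.5347, -0.205, 0.0875]
tcp_rot: [0.003, -0.074, 0.997, 0.002]
ft_force: [-0.3, 0.1, -0.5]
finger_gap: 1.0
finger_force: 0.0
time_s: 22.02
position: [0.5337, -0.2058, 0.2476]
time_s: 22.77
position: [0.5337, -0.2058, 0.2475]
tcp_rot: [0.001, 0.654, 0.757, 0.004]
ft_force: [0.4, 0.1, -0.1]
finger_gap: 0.999
finger_force: 0.0
t 22.77 p [ 0.5337 -0.2058  0.2475] q [-0.519  0.29   0.107  1.385  0.007  0.906] gap 0.999 F [ 0.4  0.1 -0.1]
[[-0.146  0.989  0.006]
 [ 0.989  0.146  0.005]
 [ 0.004  0.007 -1.   ]]
8.36803617053764
top can [0.651 0.148 0.007] 0.55
top tote_grip [0.565 0.163 0.093] 0.89
top tote [0.57  0.168 0.002] 0.87
top tote_corner [0.463 0.221 0.006] 0.87
top tote_foot [ 0.372  0.034 -0.   ] 0.74
scene can [ 0.531 -0.207  0.006] 0.93
scene tote_grip [0.569 0.165 0.093] 0.63
scene tote [ 0.567  0.165 -0.004] 0.86
scene tote_corner [0.462 0.223 0.002] 0.79
scene tote_foot [0.456 0.229 0.002] 0.79
top tote_grip [0.567 0.162 0.094] 0.58
top tote [0.567 0.169 0.   ] 0.8
top tote_corner [0.463 0.221 0.007] 0.75
top tote_foot [ 0.458  0.23  -0.001] 0.83
scene can [ 0.526 -0.207  0.004] 0.62
scene tote_grip [0.569 0.166 0.091] 0.55
scene tote [0.568 0.165 0.001] 0.81
scene tote_corner [0.46  0.22  0.005] 0.62
scene tote_foot [0.456 0.228 0.   ] 0.92
(0.566, 0.166, np.float64(0.24752750457013004)) n 10 row [0.0363 0.0086 0.0002] tot [0.3632 0.086  0.002 ]
```

```bash
python3 -c "
import cv2,numpy as np
a=cv2.imread('pics/scene5.png')[120:290,190:450];b=cv2.imread('pics/top5.png')[140:310,180:440]
cv2.imwrite('pics/c5.png',cv2.resize(np.vstack([a,b]),None,fx=1.7,fy=1.7,interpolation=2))"
```

```text
(no output)
```

View pics/c5.png

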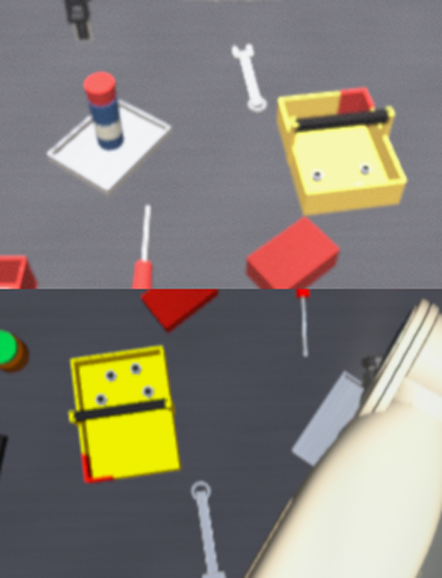

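The can stands upright in the tray (about (108,112) in the upper crop). The tote handle is clear, and all four nuts lie at about (125,385) in the lower crop. Next I move over the handle.

```bash
echo '[[0.0363,0.0087,0,0],[0.0363,0.0087,0,0],[0.0363,0.0087,0,0],[0.0363,0.0087,0,0],[0.0363,0.0087,0,0],[0.0363,0.0087,0,0],[0.0363,0.0087,0,0],[0.0363,0.0087,0,0],[0.0363,0.0087,0,0],[0.0363,0.0087,0,0]]' | python3 -m creep>/dev/null; echo '[[0,0,0.03,0],[0,0,0.03,0],[0,0,0,0],[0,0,0,0]]' | python3 -m creep
python3 - <<'E'
from h import *
s,M=st();print(np.degrees(np.arctan2(M[1,1],M[0,1])))
p=vision.read_camera("top"); print(atz(p,(251.8,211.2),.103))
legs(M,s["position"],[(.567,.166,.073)])
E
```

```text
time_s: 25.13
position: [0.5654, 0.1664, 0.189]
tcp_rot: [-0.0, 0.652, 0.758, 0.003]
ft_force: [1.1, -0.2, 1.5]
finger_gap: 1.006
finger_force: 0.0
t 25.13 p [0.5654 0.1664 0.189 ] q [0.142 0.337 0.027 1.256 0.004 1.563] gap 1.006 F [ 1.1 -0.2  1.5]
[[-0.149  0.989  0.003]
 [ 0.989  0.149  0.004]
 [ 0.004  0.004 -1.   ]]
8.563850167061982
[0.56453222 0.16081546 0.103     ]
(0.567, 0.166, 0.073) n 3 row [-0.0003  0.0004  0.0387] tot [-0.001   0.0011  0.116 ]
```

```bash
echo '[[-0.002,0.001,0.03,0],[0,0,0.03,0],[0,0,0.03,0],[0,0,0.02,0],[0,0,0,0],[0,0,0,0]]' | python3 -m creep; python3 -c "from h import *;st()"
```

```text
time_s: 25.68
position: [0.5689, 0.1646, 0.0811]
tcp_rot: [0.001, 0.653, 0.758, 0.004]
ft_force: [1.1, 0.2, -0.0]
finger_gap: 1.002
finger_force: 0.0
t 25.68 p [0.5689 0.1646 0.0811] q [ 0.138  0.405 -0.157  1.001  0.004  1.561] gap 1.002 F [ 1.1  0.2 -0. ]
[[-0.148  0.989  0.007]
 [ 0.989  0.148  0.005]
 [ 0.004  0.008 -1.   ]]
```

```bash
echo '[[0,-0.002,0.009,0],[0,0,0,0]]' | python3 -m creep; echo '[[0,0,0,0],[0,0,0,0],[0,0,0,0],[0,0,0,0],[0,0,0,0],[0,0,0,0],[0,0,0,0],[0,0,0,0]]' | python3 -m creep 0.0; echo '[[0,0,-0.01,0],[0,0,-0.02,0],[0,0,-0.025,0],[0,0,-0.025,0],[0,0,-0.025,0],[0,0,-0.025,0],[0,0,-0.025,0],[0,0,-0.02,0],[0,0,0,0]]' | python3 -m creep
python3 - <<'E'
from h import *
s,M=st()
for c in("top","scene"):
    p=vision.read_camera(c); cv2.imwrite(f"pics/{c}6.png",p["img"][:,:,::-1])
    for n in("tote_grip","tote","tote_corner","tote_foot","nut1"):
        d=tip_of(n,p)
        if d: print(c,n,[np.round(e["point"],3).tolist() for e in d[:4]],round(d[0]["score"],2))
E
```

```text
time_s: 25.85
position: [0.5668, 0.1647, 0.0716]
tcp_rot: [0.001, 0.653, 0.758, 0.005]
ft_force: [-0.8, -0.1, 1.4]
finger_gap: 1.002
finger_force: 0.0
time_s: 26.52
position: [0.5667, 0.1649, 0.0711]
tcp_rot: [0.001, 0.652, 0.758, 0.004]
ft_force: [1.7, 0.8, 4.9]
finger_gap: 0.179
finger_force: 59.4
time_s: 27.27
position: [0.5658, 0.1641, 0.2497]
tcp_rot: [0.002, 0.652, 0.758, 0.006]
ft_force: [0.3, 0.5, -4.2]
finger_gap: 0.183
finger_force: 59.3
t 27.27 p [0.5658 0.1641 0.2497] q [0.138 0.314 0.147 1.391 0.004 1.559] gap 0.183 F [ 0.3  0.5 -4.2]
[[-0.149  0.989  0.011]
 [ 0.989  0.149  0.005]
 [ 0.004  0.012 -1.   ]]
top tote_grip [[0.564, 0.16, 0.274]] 0.83
top tote [[0.569, 0.163, 0.178], [0.772, 0.08, -0.0]] 0.64
top nut1 [[0.607, 0.129, 0.186], [0.648, 0.15, 0.189]] 0.6
scene tote_grip [[0.564, 0.166, 0.266], [0.674, 0.364, 0.003], [0.371, 0.031, 0.002]] 0.9
scene tote [[0.565, 0.163, 0.169]] 0.9
scene tote_corner [[0.459, 0.22, 0.177], [0.566, 0.165, 0.264], [0.77, 0.077, -0.001]] 0.8
scene tote_foot [[0.452, 0.224, 0.173], [0.676, 0.363, -0.002]] 0.83
scene nut1 [[0.606, 0.133, 0.174], [0.59, 0.206, 0.18], [0.765, -0.125, 0.003]] 0.61
```

```bash
echo '[[0,0,0,-0.03],[0,0,0,-0.06],[0,0,0,-0.07],[0,0,0,-0.07],[0,0,0,-0.08],[0,0,0,-0.08],[0,0,0,-0.08],[0,0,0,-0.07],[0,0,0,-0.06],[0,0,0,-0.04]]' | python3 -m creep; echo '[[0,0,-0.01,0],[0,0,-0.02,0],[0,0,-0.025,0],[0,0,-0.025,0],[0,0,-0.025,0],[0,0,-0.025,0],[0,0,-0.025,0],[0,0,-0.02,0],[0,0,-0.02,0],[0,0,0,0]]' | python3 -m creep ; python3 -c "from h import *;st()"
```

```text
time_s: 28.7
position: [0.5651, 0.164, 0.2456]
tcp_rot: [0.002, 0.379, 0.925, 0.003]
ft_force: [1.0, -0.1, -5.2]
finger_gap: 0.177
finger_force: 59.3
time_s: 29.53
position: [0.5639, 0.163, 0.4449]
tcp_rot: [0.005, 0.382, 0.924, 0.005]
ft_force: [-0.1, -0.2, -4.8]
finger_gap: 0.179
finger_force: 59.3
t 29.53 p [0.5639 0.163  0.4449] q [0.137 0.375 0.741 1.923 0.004 0.92 ] gap 0.179 F [-0.1 -0.2 -4.8]
[[-0.709  0.705  0.012]
 [ 0.705  0.709  0.006]
 [-0.005  0.013 -1.   ]]
```

```bash
echo '[[0,0,-0.015,0],[0,0,-0.025,0],[0,0,-0.025,0],[0,0,-0.025,0],[0,0,-0.025,0],[0,0,-0.025,0],[0,0,-0.025,0],[0,0,-0.025,0],[0,0,-0.025,0],[0,0,-0.025,0]]' | python3 -m creep ; python3 -c "from h import *;s,M=st();print(np.degrees(np.arccos(-M[2,2])))"
```

```text
time_s: 30.37
position: [0.5064, 0.1479, 0.5417]
tcp_rot: [0.074, 0.38, 0.921, 0.047]
ft_force: [0.7, 0.1, -5.1]
finger_gap: 0.174
finger_force: 59.4
t 30.37 p [0.5064 0.1479 0.5417] q [0.119 0.22  0.772 1.948 0.011 0.902] gap 0.174 F [ 0.7  0.1 -5.1]
[[-0.701  0.692  0.172]
 [ 0.706  0.707  0.031]
 [-0.1    0.143 -0.985]]
10.046582570011438
```

```bash
echo '[[0,0,-0.025,0],[0,0,-0.025,0],[0,0,-0.025,0],[0,0,-0.025,0],[0,0,-0.025,0],[0,0,-0.025,0],[0,0,-0.025,0],[0,0,-0.025,0],[0,0,-0.025,0],[0,0,0,0]]' | python3 -m creep ; python3 -c "from h import *;s,M=st();print(np.degrees(np.arccos(-M[2,2])))"
```

```text
time_s: 31.2
position: [0.4353, 0.1347, 0.622]
tcp_rot: [0.145, 0.376, 0.911, 0.088]
ft_force: [-0.3, -0.4, -4.6]
finger_gap: 0.178
finger_force: 59.5
t 31.2 p [0.4353 0.1347 0.622 ] q [0.104 0.058 0.777 1.949 0.018 0.89 ] gap 0.178 F [-0.3 -0.4 -4.6]
[[-0.676  0.659  0.331]
 [ 0.71   0.702  0.052]
 [-0.198  0.27  -0.942]]
19.552396955216768
```

```bash
echo '[[-0.01,0.013,-0.02,0],[-0.01,0.013,-0.02,0],[-0.01,0.013,-0.02,0],[-0.01,0.013,-0.02,0],[-0.01,0.013,-0.02,0],[-0.01,0.013,-0.02,0],[0,0,0,0]]' | python3 -m creep ; python3 -c "from h import *;s,M=st();print(np.degrees(np.arccos(-M[2,2])))"
```

```text
time_s: 31.78
position: [0.477, 0.1384, 0.6659]
tcp_rot: [0.193, 0.372, 0.901, 0.116]
ft_force: [0.2, -1.0, -6.0]
finger_gap: 0.177
finger_force: 59.6
t 31.78 p [0.477  0.1384 0.6659] q [0.101 0.116 0.946 1.948 0.021 0.889] gap 0.177 F [ 0.2 -1.  -6. ]
[[-0.649  0.625  0.434]
 [ 0.715  0.696  0.065]
 [-0.262  0.352 -0.899]]
26.026079922875354
```

```bash
echo '[[-0.01,0.013,-0.02,0],[-0.01,0.013,-0.02,0],[-0.01,0.013,-0.02,0],[-0.01,0.013,-0.02,0],[0,0,0,0],[0,0,0,0],[0,0,0,0],[0,0,0,0]]' | python3 -m creep
python3 - <<'E'
from h import *
s,M=st();print(np.degrees(np.arccos(-M[2,2])))
for c in("top","scene"):
    p=vision.read_camera(c); cv2.imwrite(f"pics/{c}7.png",p["img"][:,:,::-1])
    for n in("tote_grip","tote","tote_corner","tote_foot","nut1","can"):
        d=tip_of(n,p)
        if d: print(c,n,[(np.round(e["point"],3).tolist(),round(e["score"],2)) for e in d[:5]])
a=cv2.imread('pics/scene7.png');cv2.imwrite('pics/s7.png',cv2.resize(a[0:240,190:510],None,fx=2.4,fy=2.4,interpolation=2))
E
```

```text
time_s: 32.45
position: [0.4896, 0.1386, 0.6975]
tcp_rot: [0.226, 0.369, 0.892, 0.134]
ft_force: [0.6, 0.8, -5.8]
finger_gap: 0.177
finger_force: 59.6
t 32.45 p [0.4896 0.1386 0.6975] q [0.096 0.134 1.042 1.948 0.025 0.887] gap 0.177 F [ 0.6  0.8 -5.8]
[[-0.626  0.596  0.502]
 [ 0.718  0.692  0.073]
 [-0.304  0.406 -0.862]]
30.469798000830732
top tote_grip [([0.478, 0.132, 0.718], 0.93)]
top tote [([0.525, 0.144, 0.638], 0.6)]
top tote_corner [([0.425, 0.129, 0.581], 0.55), ([0.418, 0.134, 0.574], 0.51)]
top tote_foot [([0.416, 0.132, 0.572], 0.61)]
top can [([0.529, -0.21, 0.009], 0.77)]
scene tote_corner [([0.77, 0.08, -0.005], 0.64), ([0.371, 0.027, 0.002], 0.16)]
scene tote_foot [([0.673, 0.36, -0.005], 0.67)]
scene can [([0.533, -0.205, 0.006], 0.93)]
```

View pics/s7.png

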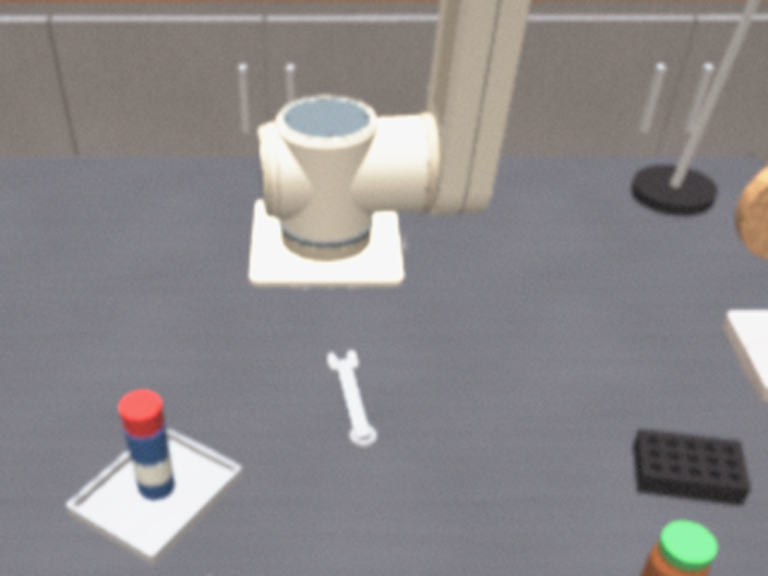

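View pics/top7.png

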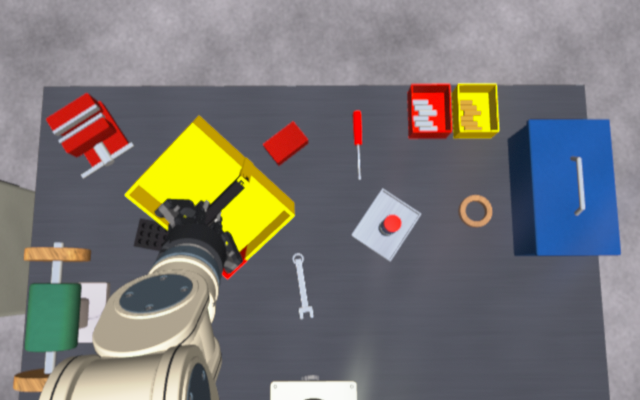

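The can stands in the tray, with its cap at (392,224) in the top view. The tote is held tilted, with the red corner at (235,262) px, and the upper floor is empty of nuts. The gripper hides the corner, so I'll shift left and down gently to see into it.

Run:
```python
from h import *
s,M=st(); legs(M,s["position"],[(.52,.30,.50)],step=.025)
```

```text
t 33.15 p [0.4896 0.1386 0.698 ] q [0.096 0.133 1.043 1.948 0.025 0.887] gap 0.181 F [ 0.3  0.3 -4.6]
[[-0.626  0.596  0.503]
 [ 0.718  0.692  0.074]
 [-0.304  0.407 -0.861]]
(0.52, 0.3, 0.5) n 11 row [0.0143 0.0045 0.018 ] tot [0.1571 0.0493 0.1976]
```

```bash
echo '[[0.007,0.002,0.009,0],[0.0143,0.0045,0.018,0],[0.0143,0.0045,0.018,0],[0.0143,0.0045,0.018,0],[0.0143,0.0045,0.018,0],[0.0143,0.0045,0.018,0],[0.0143,0.0045,0.018,0],[0.0143,0.0045,0.018,0],[0.0143,0.0045,0.018,0],[0.0143,0.0045,0.018,0]]' | python3 -m creep >/dev/null; echo '[[0.0143,0.0045,0.018,0],[0.007,0.002,0.009,0],[0,0,0,0],[0,0,0,0],[0,0,0,0]]' | python3 -m creep
python3 - <<'E'
from h import *
s,M=st();print(np.degrees(np.arccos(-M[2,2])))
p=vision.read_camera("top"); cv2.imwrite("pics/top8.png",p["img"][:,:,::-1])
for n in("tote_grip","tote","tote_corner","nut1"):
    d=tip_of(n,p); print(n,[(np.round(e["point"],3).tolist(),round(e["score"],2),proj(p,e["point"]).round()) for e in d[:5]])
a=p["img"][130:300,90:300,::-1];cv2.imwrite('pics/t8.png',cv2.resize(a,None,fx=3.4,fy=3.4,interpolation=2))
E
```

```text
time_s: 34.4
position: [0.5202, 0.2993, 0.5011]
tcp_rot: [0.227, 0.369, 0.891, 0.135]
ft_force: [0.2, 0.3, -4.5]
finger_gap: 0.179
finger_force: 59.7
t 34.4 p [0.5202 0.2993 0.5011] q [ 0.46   0.049  0.312  1.32  -0.158  1.203] gap 0.179 F [ 0.2  0.3 -4.5]
[[-0.625  0.595  0.504]
 [ 0.718  0.692  0.074]
 [-0.305  0.408 -0.86 ]]
30.640193512123915
tote_grip [([0.507, 0.296, 0.522], 0.66, array([144., 213.]))]
tote [([0.555, 0.308, 0.44], 0.8, array([154., 194.]))]
tote_corner [([0.457, 0.288, 0.385], 0.7, array([170., 245.]))]
nut1 [([0.466, 0.289, 0.393], 0.4, array([168., 241.]))]
```

View pics/t8.png

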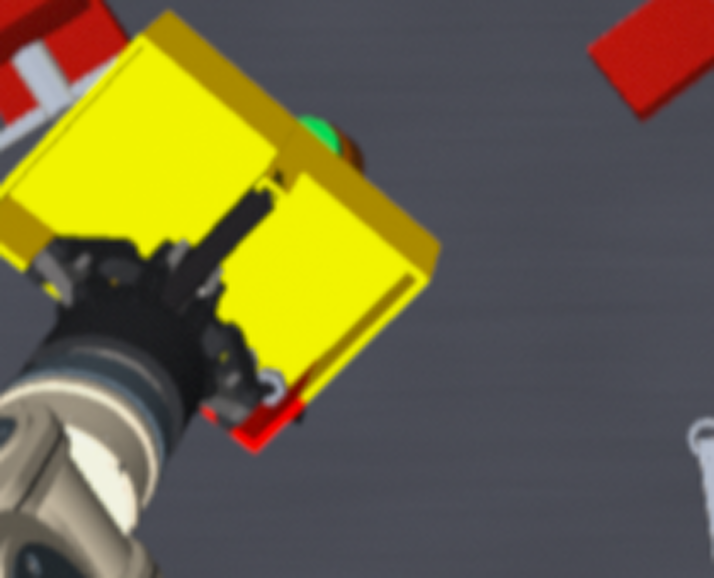

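One nut shows right in the red corner, at crop (272,385). The others are behind the finger, so one more small shift should show them.

```bash
python3 -c "
from h import *
s,M=st(); legs(M,s['position'],[(.52,.43,.42)],step=.02)" | tail -1
```

```text
(0.52, 0.43, 0.42) n 8 row [0.0148 0.0072 0.0099] tot [0.1186 0.0574 0.0788]
```

```bash
echo '[[0.0074,0.0036,0.005,0],[0.0148,0.0072,0.01,0],[0.0148,0.0072,0.01,0],[0.0148,0.0072,0.01,0],[0.0148,0.0072,0.01,0],[0.0148,0.0072,0.01,0],[0.0148,0.0072,0.01,0],[0.0148,0.0072,0.01,0],[0.0074,0.0036,0.005,0],[0,0,0,0]]' | python3 -m creep>/dev/null; echo '[[0,0,0,0],[0,0,0,0],[0,0,0,0],[0,0,0,0]]' | python3 -m creep
python3 - <<'E'
from h import *
s,M=st();print(np.degrees(np.arccos(-M[2,2])))
p=vision.read_camera("top"); cv2.imwrite("pics/top9.png",p["img"][:,:,::-1])
for n in("tote_grip","tote","tote_corner","nut1","can"):
    d=tip_of(n,p); print(n,[(np.round(e["point"],3).tolist(),round(e["score"],2),proj(p,e["point"]).round()) for e in d[:5]])
a=p["img"][150:290,60:220,::-1];cv2.imwrite('pics/t9.png',cv2.resize(a,None,fx=4,fy=4,interpolation=2))
E
```

```text
time_s: 35.82
position: [0.5207, 0.4299, 0.4192]
tcp_rot: [0.227, 0.369, 0.891, 0.135]
ft_force: [-0.1, -0.4, -4.4]
finger_gap: 0.176
finger_force: 59.7
t 35.82 p [0.5207 0.4299 0.4192] q [ 0.679  0.18   0.259  1.179 -0.262  1.401] gap 0.176 F [-0.1 -0.4 -4.4]
[[-0.625  0.596  0.504]
 [ 0.719  0.691  0.074]
 [-0.304  0.408 -0.861]]
30.613266161202514
tote_grip [([0.509, 0.424, 0.44], 0.97, array([ 93., 217.]))]
tote [([0.558, 0.434, 0.358], 0.77, array([107., 199.]))]
tote_corner [([0.454, 0.42, 0.302], 0.57, array([122., 249.])), ([0.506, 0.424, 0.439], 0.21, array([ 94., 219.]))]
nut1 [([0.48, 0.432, 0.322], 0.61, array([113., 237.])), ([0.672, 0.361, 0.002], 0.55, array([187., 179.])), ([0.468, 0.42, 0.313], 0.48, array([120., 243.]))]
can [([0.528, -0.206, 0.006], 0.75, array([387., 228.]))]
```

View pics/t9.png

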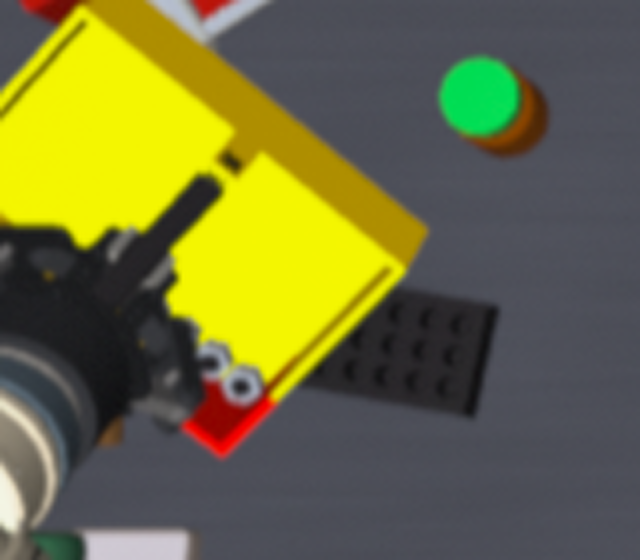

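Two nuts are visible packed at the red corner, at crop (240,385) and (210,360). The other two should lie along the +y wall behind the gripper. From the right side of the bench the camera can see along that wall, so I'll carry the tote over smoothly at this height.

```bash
echo '[[-0.0055,-0.0052,-0.0006,0],[-0.011,-0.0104,-0.0011,0],[-0.0162,-0.0155,-0.0017,0],[-0.0216,-0.0207,-0.0022,0],[-0.0216,-0.0207,-0.0022,0],[-0.0216,-0.0207,-0.0022,0],[-0.0216,-0.0207,-0.0022,0],[-0.0216,-0.0207,-0.0022,0],[-0.0216,-0.0207,-0.0022,0],[-0.0216,-0.0207,-0.0022,0]]' | python3 -m creep|head -2; echo '[[-0.0216,-0.0207,-0.0022,0],[-0.0216,-0.0207,-0.0022,0],[-0.0216,-0.0207,-0.0022,0],[-0.0216,-0.0207,-0.0022,0],[-0.0216,-0.0207,-0.0022,0],[-0.0216,-0.0207,-0.0022,0],[-0.0216,-0.0207,-0.0022,0],[-0.0216,-0.0207,-0.0022,0],[-0.0216,-0.0207,-0.0022,0],[-0.0216,-0.0207,-0.0022,0]]' | python3 -m creep|head -2; echo '[[-0.0216,-0.0207,-0.0022,0],[-0.0216,-0.0207,-0.0022,0],[-0.0216,-0.0207,-0.0022,0],[-0.0216,-0.0207,-0.0022,0],[-0.0216,-0.0207,-0.0022,0],[-0.0162,-0.0155,-0.0017,0],[-0.011,-0.0104,-0.0011,0],[-0.0055,-0.0052,-0.0006,0],[0,0,0,0],[0,0,0,0]]' | python3 -m creep;python3 - <<'E'
from h import *
s,M=st();print(np.degrees(np.arccos(-M[2,2])))
p=vision.read_camera("top"); cv2.imwrite("pics/top10.png",p["img"][:,:,::-1])
for n in("tote_grip","tote","tote_corner","nut1"):
    d=tip_of(n,p); print(n,[(np.round(e["point"],3).tolist(),round(e["score"],2),proj(p,e["point"]).round()) for e in d[:5]])
u=proj(p,s["position"]).astype(int);print(u)
a=p["img"][max(u[1]-75,0):u[1]+75,u[0]-90:u[0]+90,::-1];cv2.imwrite('pics/t10.png',cv2.resize(a,None,fx=4,fy=4,interpolation=2))
E
```

```text
time_s: 36.95
position: [0.5206, 0.1736, 0.4189]
time_s: 37.78
position: [0.5212, -0.1265, 0.4194]
time_s: 38.62
position: [0.5226, -0.3194, 0.4195]
tcp_rot: [0.226, 0.368, 0.892, 0.135]
ft_force: [1.1, -0.1, -5.0]
finger_gap: 0.178
finger_force: 59.6
t 38.62 p [ 0.5226 -0.3194  0.4195] q [-0.905  0.131  0.218  1.372  0.456 -0.054] gap 0.178 F [ 1.1 -0.1 -5. ]
[[-0.626  0.596  0.503]
 [ 0.718  0.692  0.074]
 [-0.304  0.407 -0.861]]
30.530787792487313
tote_grip [([0.512, -0.323, 0.44], 0.72, array([474., 215.]))]
tote [([0.557, -0.312, 0.359], 0.65, array([457., 199.]))]
tote_corner [([0.457, -0.328, 0.299], 0.63, array([459., 247.])), ([0.504, 0.43, -0.003], 0.22, array([162., 237.]))]
nut1 [([0.472, -0.33, 0.309], 0.61, array([461., 240.])), ([0.482, -0.318, 0.32], 0.6, array([457., 235.])), ([0.501, -0.29, 0.335], 0.5, array([445., 226.]))]
[469 210]
```

View pics/t10.png

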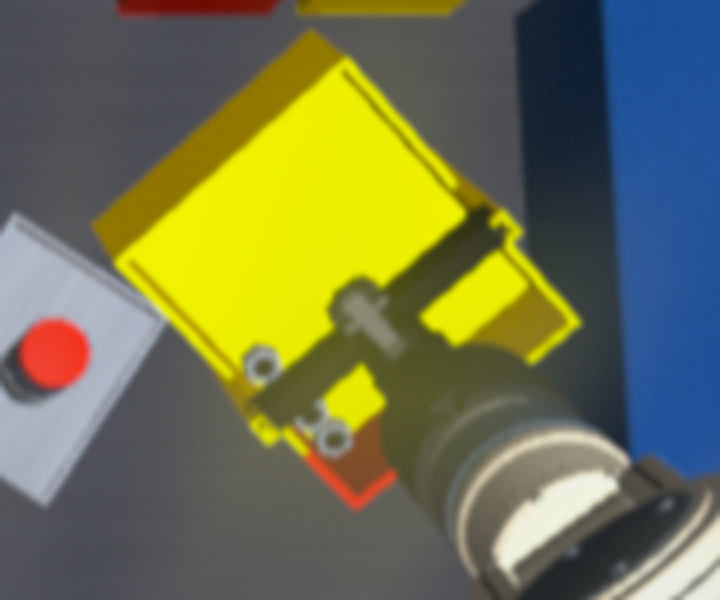

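As seen at crop (333,438), (315,412), under the handle and (262,365), all four nuts are at the red corner end. They lie in a single row along the +y wall. A quick turn about the tool axis and back, with the same tilt, should bunch them more tightly.

```bash
echo '[[0,0,0,0.08],[0,0,0,0.125],[0,0,0,0.125],[0,0,0,0.125],[0,0,0,0.125],[0,0,0,0.125],[0,0,0,0.125],[0,0,0,0.125],[0,0,0,0.125],[0,0,0,0.08]]' | python3 -m creep|head -2; echo '[[0,0,0,-0.08],[0,0,0,-0.125],[0,0,0,-0.125],[0,0,0,-0.125],[0,0,0,-0.125],[0,0,0,-0.125],[0,0,0,-0.125],[0,0,0,-0.125],[0,0,0,-0.125],[0,0,0,-0.08]]' | python3 -m creep|head -2; echo '[[0,0,0,0],[0,0,0,0],[0,0,0,0],[0,0,0,0],[0,0,0,0],[0,0,0,0]]' | python3 -m creep;python3 - <<'E'
from h import *
s,M=st();print(np.degrees(np.arccos(-M[2,2])))
p=vision.read_camera("top"); cv2.imwrite("pics/top11.png",p["img"][:,:,::-1])
o=s["position"]+.073*M[:,2]; B=np.c_[M[:,1],M[:,0],-M[:,2]]
for n in("tote","tote_corner","nut1"):
    d=tip_of(n,p); print(n,[(((np.array(e["point"])-o)@B*1000).round(),round(e["score"],2)) for e in d[:5]])
u=proj(p,s["position"]).astype(int);print(u)
a=p["img"][max(u[1]-75,0):u[1]+75,u[0]-90:u[0]+90,::-1];cv2.imwrite('pics/t11.png',cv2.resize(a,None,fx=4,fy=4,interpolation=2))
E
```

```text
time_s: 39.7
position: [0.5228, -0.3191, 0.4198]
time_s: 40.53
position: [0.5228, -0.3191, 0.4198]
time_s: 41.03
position: [0.5227, -0.3199, 0.4194]
tcp_rot: [0.226, 0.369, 0.891, 0.135]
ft_force: [0.1, -0.4, -4.5]
finger_gap: 0.175
finger_force: 59.6
t 41.03 p [ 0.5227 -0.3199  0.4194] q [-0.905  0.132  0.218  1.372  0.456 -0.054] gap 0.175 F [ 0.1 -0.4 -4.5]
[[-0.626  0.597  0.503]
 [ 0.719  0.692  0.074]
 [-0.304  0.407 -0.861]]
30.535054163288265
tote [(array([ 1., -2.,  3.]), 0.72)]
tote_corner [(array([-94.,  68.,   6.]), 0.7)]
nut1 [(array([-86.,  58.,   6.]), 0.53), (array([-22.,  59.,   7.]), 0.49), (array([-63.,  57.,   8.]), 0.48)]
[469 210]
```

View pics/t11.png

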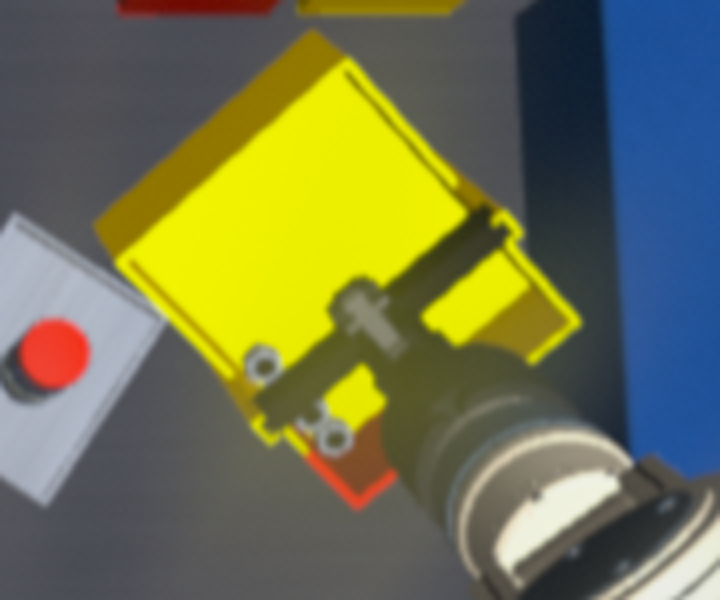

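The row held. I'll try one wider swing, still at the same tilt.

```bash
echo '[[0,0,0,0.1],[0,0,0,0.125],[0,0,0,0.125],[0,0,0,0.125],[0,0,0,0.125],[0,0,0,0.125],[0,0,0,0.125],[0,0,0,0.125],[0,0,0,0.125],[0,0,0,0.125]]' | python3 -m creep|head -2; echo '[[0,0,0,0.125],[0,0,0,0.125],[0,0,0,0.125],[0,0,0,-0.125],[0,0,0,-0.125],[0,0,0,-0.125],[0,0,0,-0.125],[0,0,0,-0.125],[0,0,0,-0.125],[0,0,0,-0.125]]' | python3 -m creep|head -2; echo '[[0,0,0,-0.125],[0,0,0,-0.125],[0,0,0,-0.125],[0,0,0,-0.125],[0,0,0,-0.125],[0,0,0,-0.1],[0,0,0,0],[0,0,0,0],[0,0,0,0],[0,0,0,0]]' | python3 -m creep;python3 - <<'E'
from h import *
s,M=st();print(np.degrees(np.arccos(-M[2,2])))
p=vision.read_camera("top"); cv2.imwrite("pics/top12.png",p["img"][:,:,::-1])
o=s["position"]+.073*M[:,2]; B=np.c_[M[:,1],M[:,0],-M[:,2]]
for n in("tote","tote_corner","nut1"):
    d=tip_of(n,p); print(n,[(((np.array(e["point"])-o)@B*1000).round(),round(e["score"],2)) for e in d[:5]])
u=proj(p,s["position"]).astype(int);print(u)
a=p["img"][max(u[1]-75,0):u[1]+75,u[0]-90:u[0]+90,::-1];cv2.imwrite('pics/t12.png',cv2.resize(a,None,fx=4,fy=4,interpolation=2))
b=cv2.imread('pics/top11.png');print("changed px",int((np.abs(b.astype(int)-p["img"][:,:,::-1]).max(2)>60).sum()))
E
```

```text
time_s: 42.07
position: [0.5227, -0.32, 0.4194]
time_s: 42.9
position: [0.5227, -0.3199, 0.4194]
time_s: 43.73
position: [0.5227, -0.3199, 0.4194]
tcp_rot: [0.226, 0.37, 0.891, 0.135]
ft_force: [0.5, -0.5, -5.5]
finger_gap: 0.174
finger_force: 59.7
t 43.73 p [ 0.5227 -0.3199  0.4194] q [-0.905  0.132  0.219  1.372  0.456 -0.052] gap 0.174 F [ 0.5 -0.5 -5.5]
[[-0.625  0.598  0.503]
 [ 0.72   0.69   0.074]
 [-0.303  0.408 -0.861]]
30.535272097412786
tote [(array([ 2.,  1., -0.]), 0.91)]
tote_corner [(array([-96.,  70.,   7.]), 0.59), (array([-5., -0., 96.]), 0.24)]
nut1 [(array([-90., -48.,   8.]), 0.56), (array([-84.,  27.,   8.]), 0.55), (array([-82.,  53.,   7.]), 0.44)]
[469 210]
changed px 325
```

View pics/t12.png

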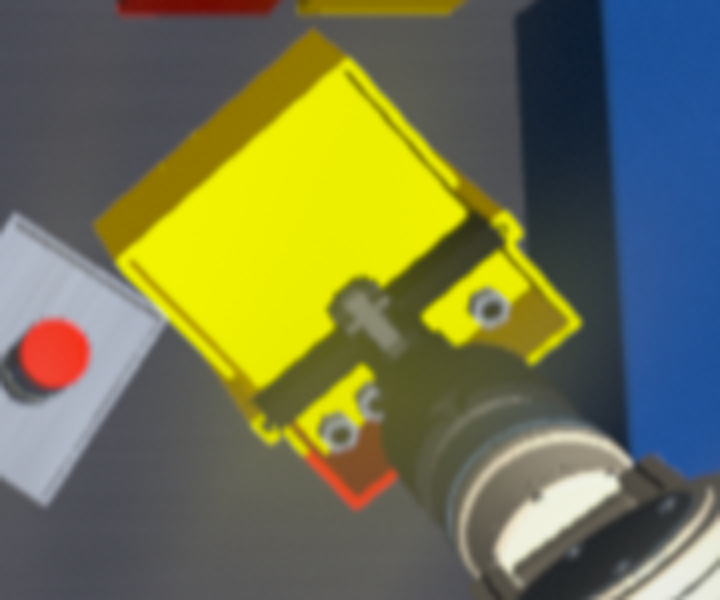

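One nut at (490,308) may still be sliding along the -x wall. I'll let it settle and measure again.

```bash
echo '[[0,0,0,0],[0,0,0,0],[0,0,0,0],[0,0,0,0],[0,0,0,0],[0,0,0,0],[0,0,0,0],[0,0,0,0]]' | python3 -m creep|head -1;cat > nuts.py <<'E'
from h import *
s,M=st();print(np.degrees(np.arccos(-M[2,2])))
o=s["position"]+.073*M[:,2]; B=np.c_[M[:,1],M[:,0],-M[:,2]]
p=vision.read_camera("top"); cv2.imwrite("pics/top%d.png"%(s["time_s"]*100),p["img"][:,:,::-1])
d=tip_of("nut1",p); print([(((np.array(e["point"])-o)@B*1000).round(),round(e["score"],2)) for e in d[:5]])
for i,e in enumerate(cut_out("nut1",p)[:6]):
    ys,xs=np.nonzero(e["region"]); 
    c,w=ray(p,(xs.mean(),ys.mean())); # meet tote floor plane z=10mm
    k=((o+.010*B[:,2]-c)@B[:,2])/(w@B[:,2]); print("nut mask",((c+k*w-o)@B*1000).round(),len(xs),round(e["score"],2))
E
python3 nuts.py
```

```text
time_s: 44.6
t 44.6 p [ 0.5227 -0.3199  0.4194] q [-0.905  0.132  0.219  1.372  0.456 -0.054] gap 0.177 F [-0.5  0.1 -5.4]
[[-0.626  0.596  0.503]
 [ 0.718  0.692  0.073]
 [-0.304  0.407 -0.861]]
30.536176516947787
[(array([-85.,  56.,   9.]), 0.63), (array([-89., -45.,   9.]), 0.6), (array([-85.,  24.,   6.]), 0.45)]
nut mask [-86.  57.  10.] 62 0.65
nut mask [-84.  33.  10.] 42 0.49
```

```bash
echo '[[0,0,0,-0.1],[0,0,0,-0.12],[0,0,0,-0.12],[0,0,0,-0.12],[0,0,0,-0.09],[0,0,0,0],[0,0,0,0],[0,0,0,0],[0,0,0,0],[0,0,0,0]]' | python3 -m creep|head -1; python3 nuts.py
```

```text
time_s: 45.58
t 45.58 p [ 0.5227 -0.3199  0.4194] q [-0.905  0.132  0.219  1.372  0.456 -0.603] gap 0.178 F [ 0.  -0.3 -5.3]
[[-0.845  0.182  0.503]
 [ 0.252  0.965  0.074]
 [-0.472  0.189 -0.861]]
30.537070666535644
[(array([-86.,  20.,   7.]), 0.45), (array([-90.,  -3.,   9.]), 0.42), (array([ 233.,  414., -236.]), 0.23)]
nut mask [ 5. -4. 10.] 6467 0.69
nut mask [-87.  -2.  10.] 96 0.53
nut mask [-85.  16.  10.] 53 0.52
```

The nuts now lie in a row along the -x wall. One swing to the other side should fold the row's tail onto the +y wall, where nuts slide home freely.

```bash
echo '[[0,0,0,-0.11],[0,0,0,-0.125],[0,0,0,-0.125],[0,0,0,-0.125],[0,0,0,-0.125],[0,0,0,-0.125],[0,0,0,-0.125],[0,0,0,-0.125],[0,0,0,-0.125],[0,0,0,-0.05]]' | python3 -m creep|head -1; echo '[[0,0,0,0.06],[0,0,0,0.125],[0,0,0,0.125],[0,0,0,0.125],[0,0,0,0.125],[0,0,0,0.125],[0,0,0,0.125],[0,0,0,0.125],[0,0,0,0.125],[0,0,0,0.125]]' | python3 -m creep|head -1;  echo '[[0,0,0,0.125],[0,0,0,0.125],[0,0,0,0.125],[0,0,0,0.125],[0,0,0,0.025],[0,0,0,0],[0,0,0,0],[0,0,0,0],[0,0,0,0],[0,0,0,0]]' | python3 -m creep|head -1; python3 nuts.py
```

```text
time_s: 46.57
time_s: 47.4
time_s: 48.23
t 48.23 p [ 0.5228 -0.3199  0.4194] q [-0.905  0.132  0.219  1.372  0.456 -0.055] gap 0.178 F [ 0.  -0.1 -5.1]
[[-0.626  0.596  0.503]
 [ 0.718  0.693  0.074]
 [-0.304  0.407 -0.861]]
30.538378632237627
[(array([-27.,  59.,   9.]), 0.46), (array([-84.,  62.,   8.]), 0.4), (array([-65.,  55.,   7.]), 0.36)]
nut mask [-22.  60.  10.] 62 0.64
nut mask [-86.  61.  10.] 46 0.6
```

Back in the same row, and steady. There is time for one intermediate swing (1.4 rad), which should peel off only the tail nut.

```bash
echo '[[0,0,0,0.1],[0,0,0,0.125],[0,0,0,0.125],[0,0,0,0.125],[0,0,0,0.125],[0,0,0,0.125],[0,0,0,0.125],[0,0,0,0.125],[0,0,0,0.125],[0,0,0,0.125]]' | python3 -m creep|head -1; echo '[[0,0,0,0.125],[0,0,0,0.05],[0,0,0,-0.05],[0,0,0,-0.125],[0,0,0,-0.125],[0,0,0,-0.125],[0,0,0,-0.125],[0,0,0,-0.125],[0,0,0,-0.125],[0,0,0,-0.125]]' | python3 -m creep|head -1;  echo '[[0,0,0,-0.125],[0,0,0,-0.125],[0,0,0,-0.125],[0,0,0,-0.1],[0,0,0,0],[0,0,0,0],[0,0,0,0]]' | python3 -m creep|head -1; python3 nuts.py
```

```text
time_s: 49.22
time_s: 50.05
time_s: 50.63
t 50.63 p [ 0.5227 -0.3199  0.4194] q [-0.905  0.132  0.219  1.372  0.456 -0.051] gap 0.18 F [ 0.2  0.1 -5.3]
[[-0.624  0.598  0.503]
 [ 0.72   0.69   0.074]
 [-0.303  0.408 -0.861]]
30.534784181934185
[(array([-64.,  52.,   9.]), 0.53), (array([-84.,  57.,   9.]), 0.43), (array([-27.,  52.,   8.]), 0.42)]
nut mask [-86.  60.  10.] 59 0.39
```

```bash
echo '[[0,0,0,0],[0,0,0,0],[0,0,0,0],[0,0,0,0],[0,0,0,0],[0,0,0,0],[0,0,0,0],[0,0,0,0]]' | python3 -m creep|head -2; python3 nuts.py|tail -4
```

```text
time_s: 51.45
position: [0.5227, -0.3199, 0.4194]
30.536264233553272
[(array([-27.,  50.,   8.]), 0.6), (array([-85.,  58.,   3.]), 0.42), (array([-63.,  52.,   9.]), 0.41)]
nut mask [-23.  54.  10.] 75 0.52
nut mask [-87.  60.  10.] 70 0.38
```

```bash
python3 -c "
from bench import ticket;print(ticket.job_done())"
```

```text
the job is handed in; nothing more can be done
None
```

I handed the job in at about 51.5 s: the can stands upright in the tray, and the tote is held up steady at 30.5° toward its red corner. The nuts lie in a row about 60 mm long from that corner rather than a tight cluster; the final check located three, and the fourth should be in the gap under the handle.

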